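# Make up two kits of strap hardware and press tooling

### The arm

A 6-joint arm with a two-finger parallel gripper is mounted at the origin on the work surface. World frame = base frame: x ahead of the robot, y to its left, z up, the work surface at z = 0. Lengths are in m, angles in rad, forces in N, time in s.
With the tool pointing down it reaches from about 0.325 to 0.875 m from the base axis. Payload 4.4 kg.
Tool frame: the origin (TCP) lies between the finger pads; the fingertips stand 22 mm ahead of it and the grasp point (between the pads) lies 3 mm ahead of it; z points along the fingers, y is the line along which they close (so a half turn about z gives the same grasp; the last joint's range is limited). The gripper opens to 85 mm and grips with 20 to 120 N. Pads are 22 mm wide; open, the fingers measure 114 mm over their backs; the gripper's body (76 mm by 85 mm) begins 54 mm behind the grasp point. The pads swing forward as they close: fully open they stand 13 mm farther back than shut.
Start: joints at [-1.448, 0.207, 1.542, -0, 1.393, -0.15], TCP at [0.155, -0.554, 0.222] pointing down, gripper open.
Joint ranges: [-2.73, 2.73], [-0.86, 2.22], [0.23, 2.46], [-1.11, 4.25], [0.08, 2.63], [-2.82, 2.82]. Speed limits (rad/s): [2.79, 2.79, 3.14, 3.14, 3.14, 3.14].

### API

Orientations are given as a unit quaternion [w, x, y, z].
In Python, from station import env gives the robot as it stands.
- The arm moves only by the tool jog_arm, never from a script. Its argument "commands" is one flat list of numbers, 7 for each row, row after row: the shift along the tool's x, y, z in cm, then the turn, a rotation vector about the tool's x, y, z in degrees, then the closure, from 0 (fully open) to 1 (shut). In form: [tx, ty, tz, ax, ay, az, claw, tx, ty, tz, ax, ay, az, claw, ...]. A call has 1 to 5 rows; each row is the pose to reach, as a shift and turn from the pose commanded when the call began, along the tool's axes at that moment; what a row does not reach only later rows make up. A row lasts 1/10 s, in which the tool goes at most 50 mm and 8.59 degrees, less where a joint would pass 70% of its speed; a pose out of reach is approached as far as the arm can. A call with a gripper value outside its range is refused whole. The fingers move at their own pace and stop on an object; "grip_force" is the grip in N (left out, the last holds). Time passes only in rows, so rows that repeat a pose let the fingers close. It gives the time, the measured TCP pose, the force, the opening and the grip force at its end, in the units of the state.
- env.get_obs(): the state, without advancing time (a new reading comes with each control period).
- env.camera(name): name is "side" or "top"; returns (picture, depth): 480x640x3 uint8, red, green, blue; 480x640 float32, m along the optical axis (not along the pixel's ray), 0 where there is no reading.
- env.camera_model(name): a dict with "fovy" (degrees; the focal length in pixels is half the picture's height over the tangent of half this angle, whatever the lens; pixels are square), "cx", "cy" (the principal point, pixels), "dist_coeffs" ([k1, k2, p1, p2, k3] as OpenCV has them; the pictures are not rectified), "T" (4x4, takes a point from camera to world coordinates). Camera axes: x right, y up, looking along -z (the intrinsics and any distortion apply to the point x, -y, -z); pixel columns grow to the right and rows downward; lengths in m; the calibration is good to about 2 mm. A picture is of the moment at which its call begins. camera_model takes no time and is no camera call.
- env.finish_job(): hands the job in; it is judged then, once.
The state is a dict: "clock": time; "joint_pos": joint angles; "qvel": joint speeds; "tau": joint torques, N m; "tool_pos": TCP position; "eef_rot": TCP orientation; "wrist_force": force on the tool from outside, world axes, zero at the start; "torque": the same for the moment, N m; "gripper_width": finger opening in m; "grasp_force": force on a finger pad.
Only numpy, scipy, OpenCV 4.12 (cv2) and the standard library are available. Lean on these libraries where they do the work, as an engineer would, in place of code of your own. Each camera call takes 0.05 s, during which the arm holds its last target. There are 200 camera calls.

### The job

Make up the two kits: the buckle, the larger brass ring and the punch go in the three-compartment tray, the smaller brass ring and the round die in the two-compartment tray. Put one piece in each compartment, in any order, fully down on the tray floor and the same way up as it is now. Leave the triangular loop, the jar and the tin where they are.

Things in the scene. Friction and masses are not known exactly. Their poses are not given: they have to be found in the camera images.
- buckle: Brass strap buckle, lying flat: rectangular frame 54 mm long (its x) by 40 mm wide (its y), 10 mm high, frame bars 8 mm wide, with a middle bar 6 mm wide along y and a short flat prong, 1 mm proud of the top, from the middle bar to one end. Origin at the centre of the underside, z up; about 50 g. Loose on the bench.
- big_ring: Larger brass ring, lying flat: outer diameter 50 mm, hole 34 mm, 10 mm high. Origin at the centre of the underside, z up; about 50 g. Loose on the bench.
- small_ring: Smaller brass ring, lying flat: outer diameter 34 mm, hole 20 mm, 10 mm high. Origin at the centre of the underside, z up; about 30 g. Loose on the bench.
- punch: Steel press punch, standing: square foot 24 x 24 mm (sides along its x and y) and 12 mm high, with a round stem 14 mm in diameter rising from its middle, 50 mm high in all. Origin at the centre of the underside, z up; about 80 g. Loose on the bench.
- die: Round steel press die: solid disc 40 mm in diameter and 16 mm high with a central round boss 18 mm in diameter on top, 24 mm high in all. Origin at the centre of the underside, z up; about 120 g. Loose on the bench.
- long_tray: Three-compartment tray: open grey plastic tray fixed to the bench, 234 mm (its x) by 122 mm (its y), 16 mm high over all; floor, walls and two cross walls of full height, all 5 mm thick. Three equal compartments in a row along x, each 71 mm (x) by 112 mm (y) inside, centred at x = -76, 0 and +76 mm, y = 0. Origin at the centre of the underside, z up; inner floor at z = 5 mm.
- short_tray: Two-compartment tray: open grey plastic tray fixed to the bench, 158 mm (its x) by 122 mm (its y), 16 mm high over all; floor, walls and one cross wall of full height, all 5 mm thick. Two equal compartments along x, each 71 mm (x) by 112 mm (y) inside, centred at x = -38 and +38 mm, y = 0. Origin at the centre of the underside, z up; inner floor at z = 5 mm.
- triangle: Bystander: brass triangular strap loop, lying flat, equilateral, sides about 45 mm, 10 mm high, made of 7 mm bars. Origin at the centre of the underside. Loose; must stay where it is.
- jar: Bystander: small pale, see-through jar with a white lid, 44 mm in diameter, 52 mm high. Origin at the centre of the underside. Loose; must stay where it is.
- tin: Bystander: small aluminium tin, 48 mm in diameter, 36 mm high. Origin at the centre of the underside. Loose; must stay where it is.

How it is judged:
By the outcome, as a careful person would: the job done as asked, in the order asked, and still so for the second after the job is handed in, with the robot touching nothing.
It also fails if it takes over 128 s, if anything falls off the work surface, if the arm or the gripper's body presses on something with over 40 N, if the wrist force passes 120 N, or if a joint passes its speed limit or range.

## Working session

There is one attempt and no reset: what is moved stays moved. The work goes in short steps, Python scripts to look and compute and a tool call to move; the robot and the scene stay as the last step left them, time stands still between calls to the robot, and variables do not carry over. Pictures are saved under pics/ and viewed, at most 16 in all, crops included, and the job is handed in when it is done.

Besides the shell and the picture viewer there is one more tool, called after ">>>" as name(argument=value, ...) on one line, values as JSON. jog_arm: Moves the arm, as the interface text tells. Its arguments: {"type":"object","properties":{"commands":{"type":"array","items":{"type":"number"}},"grip_force":{"type":"number"}},"required":["commands"]}

```bash
mkdir -p pics
python3 - <<'E'
from station import env
import cv2,numpy as np
for n in("top","side"):
    p,d=env.camera(n); cv2.imwrite(f"pics/{n}0.png",p[:,:,::-1]); np.save(f"pics/{n}0.npy",d)
    print(n,env.camera_model(n))
print(env.get_obs())
E
```

```text
top {'fovy': 50.84725259731135, 'cx': 317.40426213295905, 'cy': 237.2184561496472, 'dist_coeffs': array([-0.0662342,  0.       ,  0.       ,  0.       ,  0.       ]), 'T': array([[ 6.44282836e-04,  9.92429546e-01, -1.22813601e-01,
         4.67249488e-01],
       [-9.99850145e-01,  2.76392657e-03,  1.70894436e-02,
         6.46123770e-03],
       [ 1.72995165e-02,  1.22784186e-01,  9.92282606e-01,
         8.68163929e-01],
       [ 0.00000000e+00,  0.00000000e+00,  0.00000000e+00,
         1.00000000e+00]])}
side {'fovy': 46.12803496995778, 'cx': 312.74047775415505, 'cy': 240.99050909881652, 'dist_coeffs': array([-0.10252727,  0.        ,  0.        ,  0.        ,  0.        ]), 'T': array([[ 0.94483234,  0.17753125, -0.27527171,  0.3174523 ],
       [-0.32744802,  0.5333356 , -0.77995572, -0.66663104],
       [ 0.00834569,  0.82706456,  0.56204498,  0.51536795],
       [ 0.        ,  0.        ,  0.        ,  1.        ]])}
{'clock': 0.1, 'joint_pos': array([-1.44850554e+00,  2.07362428e-01,  1.54282247e+00, -3.21840452e-05,
        1.39350524e+00, -1.50521935e-01]), 'qvel': array([ 1.16551467e-04, -2.63451927e-03, -2.27760153e-03, -7.57277498e-04,
       -3.98279101e-06, -2.97935435e-03]), 'tau': array([-7.19580385e-05, -3.84089649e+01, -2.92548215e+01, -2.25689428e-04,
        4.81877752e-03,  5.78735524e-06]), 'tool_pos': array([ 0.15480807, -0.55303163,  0.22102081]), 'eef_rot': array([-1.04886406e-03,  9.90710135e-01,  1.35986497e-01, -1.03207319e-06]), 'wrist_force': array([ 0.67006214, -0.74471842,  0.53759007]), 'torque': array([-0.01675526, -0.01520916, -0.02497305]), 'grasp_force': 0.0, 'gripper_width': 0.08535373289352179}
```

View pics/top0.png

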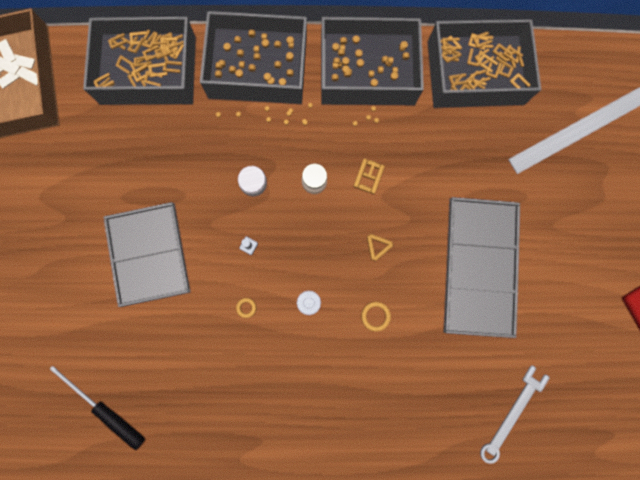

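View pics/side0.png

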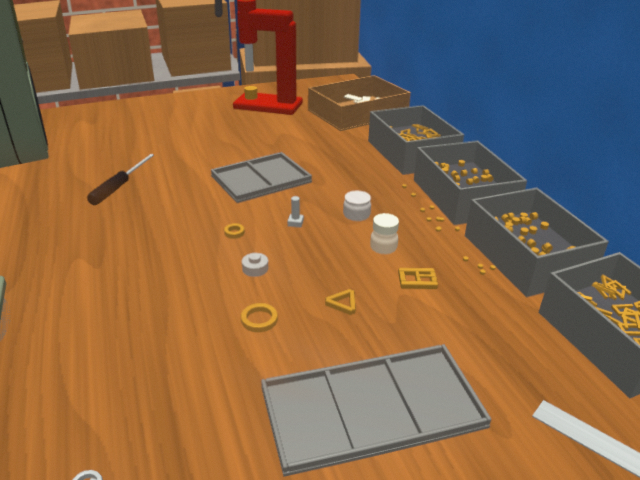

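The top view shows the buckle near (370,176), triangle (379,246), big ring (376,317), die (309,303), small ring (246,308), punch (249,245), tin (252,180) and jar (315,177). The long tray's corners are about (451,199), (520,201), (517,337) and (446,334). The short tray's are about (105,217), (173,204), (188,292) and (119,305). I'll enlarge the middle.

```bash
python3 - <<'E'
import cv2
a=cv2.imread("pics/top0.png")
c=cv2.resize(a[145:335,225:400],None,fx=3,fy=3,interpolation=cv2.INTER_CUBIC); cv2.imwrite("pics/crop1.png",c)
E
cat > h.py <<'E'
from station import env
import cv2,numpy as np
def world(name,uv,z):
    m=env.camera_model(name); f=240/np.tan(np.radians(m["fovy"]/2))
    K=np.array([[f,0,m["cx"]],[0,f,m["cy"]],[0,0,1]])
    p=cv2.undistortPoints(np.float64(uv).reshape(-1,1,2),K,m["dist_coeffs"]).reshape(-1,2)
    d=np.c_[p[:,0],-p[:,1],-np.ones(len(p))]@m["T"][:3,:3].T
    o=m["T"][:3,3]; return o+d*((z-o[2])/d[:,2])[:,None]
E
```

```text
(no output)
```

View pics/crop1.png

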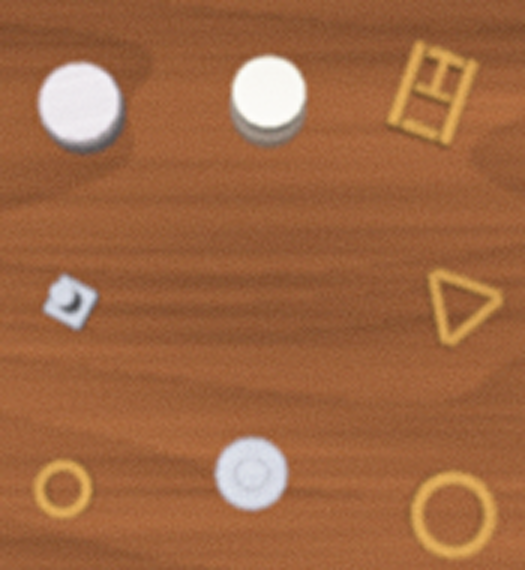

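Crop pixels (3x): buckle corners are (418,41), (477,62), (446,145), (388,123). Big ring centre is (454,515), small ring (63,489), die (251,473). Punch foot is at (70,302) with the stem top at (65,290).

```bash
cat >> h.py <<'E'
from scipy.spatial.transform import Rotation as R
def rot(o): return R.from_quat(np.roll(o["eef_rot"],-1))
def go(x,y,z,yaw):
    "shift (cm, tool axes) and turn (deg) from the measured pose; yaw of tool x in deg"
    o=env.get_obs(); r=rot(o)
    t=R.from_matrix(np.c_[[np.cos(np.radians(yaw)),np.sin(np.radians(yaw)),0],[np.sin(np.radians(yaw)),-np.cos(np.radians(yaw)),0],[0,0,-1]])
    print("cm",np.round(r.inv().apply(np.array([x,y,z])-o["tool_pos"])*100,2),"deg",np.round((r.inv()*t).as_rotvec(degrees=True),2),"pos",o["tool_pos"].round(4),"w",round(o["gripper_width"],4),"f",o["wrist_force"].round(1),"g",o["grasp_force"],"t",o["clock"])
E
python3 - <<'E'
from h import *
c=lambda *p:[(225+x/3-.33,145+y/3-.33) for x,y in p]
b=world("top",c((418,41),(477,62),(446,145),(388,123)),.010)
print("buckle",b.mean(0),b.round(4).tolist(), [np.degrees(np.arctan2(*(b[i]-b[j])[[1,0]])) for i,j in((0,3),(1,2))],np.linalg.norm(b[0]-b[3]),np.linalg.norm(b[0]-b[1]))
print("big",world("top",c((454,515)),.010)); print("small",world("top",c((63,489)),.010)); print("die",world("top",c((251,473)),.016))
print("punch foot",world("top",c((70,302)),.012),"stem",world("top",c((65,290)),.05))
print("jar,tin,tri",world("top",c((269,91)),.052),world("top",c((80,103)),.036),world("top",c((464,305)),.01))
for n,q in(("long",[(451,199),(520,201),(517,337),(446,334)]),("short",[(105,217),(173,204),(188,292),(119,305)])):
    w=world("top",q,.016); print(n,w.mean(0),w.round(3).tolist(),np.degrees(np.arctan2(*(w[0]+w[1]-w[2]-w[3])[[1,0]])))
go(.4,-.1,.15,0)
E
```

```text
buckle [ 0.68221304 -0.09791952  0.01      ] [[0.7131, -0.0899, 0.01], [0.7007, -0.1244, 0.01], [0.6511, -0.1055, 0.01], [0.664, -0.0719, 0.01]] [np.float64(-20.17297238173701), np.float64(-20.878404187794615)] 0.05230984032883608 0.036565463168498395
big [[ 0.43918111 -0.10732592  0.01      ]]
small [[0.45357576 0.11242897 0.01      ]]
die [[0.46273876 0.00690941 0.016     ]]
punch foot [[0.55895096 0.1099552  0.012     ]] stem [[0.56142803 0.10819177 0.05      ]]
jar,tin,tri [[ 0.67205225 -0.00244807  0.052     ]] [[0.66875182 0.10350628 0.036     ]] [[ 0.55800703 -0.11452547  0.01      ]]
long [ 0.52262993 -0.29327531  0.016     ] [[0.64, -0.24, 0.016], [0.638, -0.362, 0.016], [0.403, -0.346, 0.016], [0.409, -0.224, 0.016]] -3.873464298175178
short [0.54313783 0.28269689 0.016     ] [[0.607, 0.357, 0.016], [0.629, 0.24, 0.016], [0.479, 0.209, 0.016], [0.457, 0.325, 0.016]] 11.681327824049614
cm [ 35.82 -37.01   7.19] deg [-0.12  0.   15.63] pos [ 0.1548 -0.553   0.221 ] w 0.0854 f [ 0.7 -0.7  0.5] g 0.0 t 0.1
```

>>> jog_arm(commands=[7, -7, 1, 0, 0, 4, 0, 14, -14, 2, 0, 0, 8, 0, 21, -21, 3, 0, 0, 12, 0, 28, -28, 4, 0, 0, 15.6, 0, 35, -35, 5, 0, 0, 15.6, 0])

```text
clock: 0.6
tool_pos: [0.2773, -0.3349, 0.1963]
eef_rot: [-0.0, 1.0, -0.001, -0.0]
wrist_force: [0.6, 0.3, -0.1]
gripper_width: 0.0855
grasp_force: 0.0
```

```bash
python3 -c "
from h import *
go(.439,-.107,.08,0)"
```

```text
cm [ 16.14 -22.8   11.65] deg [-0.04  0.   -0.08] pos [ 0.2773 -0.3349  0.1963] w 0.0855 f [ 0.6  0.3 -0.1] g 0.0 t 0.6
```

>>> jog_arm(commands=[16.1, -22.8, 8, 0, 0, 0, 0.2, 16.1, -22.8, 8, 0, 0, 0, 0.2, 16.1, -22.8, 8, 0, 0, 0, 0.2, 16.1, -22.8, 8, 0, 0, 0, 0.2, 16.1, -22.8, 8, 0, 0, 0, 0.2])

```text
clock: 1.1
tool_pos: [0.416, -0.1387, 0.1275]
eef_rot: [0.0, 1.0, 0.0, 0.0]
wrist_force: [0.6, -0.6, 1.0]
gripper_width: 0.0685
grasp_force: 0.0
```

>>> jog_arm(commands=[0, 0, 0, 0, 0, 0, 0.2, 0, 0, 0, 0, 0, 0, 0.2])

```text
clock: 1.3
tool_pos: [0.4151, -0.1393, 0.1274]
eef_rot: [-0.0, 1.0, 0.002, -0.001]
wrist_force: [0.0, 0.2, -1.4]
gripper_width: 0.0681
grasp_force: 0.0
```

```bash
python3 -c "
from h import *
go(.439,-.107,.024,0)"
```

```text
cm [ 2.42 -3.21 10.33] deg [-0.03  0.11  0.24] pos [ 0.4151 -0.1393  0.1274] w 0.0681 f [ 0.   0.2 -1.4] g 0.0 t 1.3
```

>>> jog_arm(commands=[2.4, -3.2, 4, 0, 0, 0.2, 0.3, 2.4, -3.2, 8, 0, 0, 0.2, 0.3, 2.4, -3.2, 9.8, 0, 0, 0.2, 0.3, 2.4, -3.2, 9.8, 0, 0, 0.2, 0.3, 2.4, -3.2, 9.8, 0, 0, 0.2, 0.3])

```text
clock: 1.8
tool_pos: [0.4395, -0.1101, 0.0307]
eef_rot: [0.0, 1.0, -0.003, 0.0]
wrist_force: [0.3, 0.3, -0.4]
gripper_width: 0.0601
grasp_force: 0.0
```

Run:
```python
from h import *
go(.439,-.107,.02,0)
p,d=env.camera("side"); c=p[200:400,150:400,::-1]; cv2.imwrite("pics/s1.png",cv2.resize(c,None,fx=3,fy=3,interpolation=cv2.INTER_CUBIC))
```

```text
cm [-0.05 -0.31  1.07] deg [ 0.03 -0.03 -0.31] pos [ 0.4395 -0.1101  0.0307] w 0.0601 f [ 0.3  0.3 -0.4] g 0.0 t 1.8
```

View pics/s1.png

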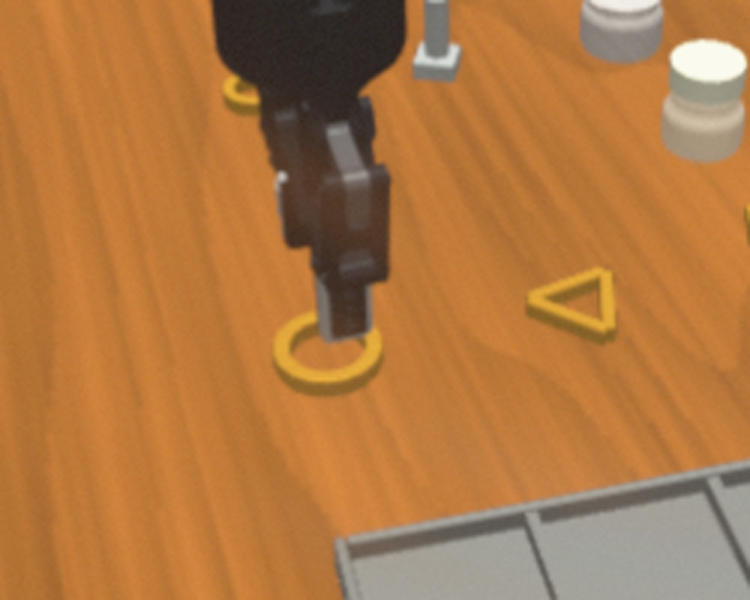

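The near fingertip is at crop (350,338), which is full-image (267,312.7). The ring spans crop (274..383, 310..396).

Run:
```python
from h import *
for z in(0,.005,.01,.015,.02,.03): print(z,world("side",[(150+350/3,200+338/3)],z))
print(world("side",[(150+328/3,200+346/3)],.01))
go(.439,-.107,.02,0)
```

```text
0 [[ 0.45261254 -0.09676471  0.        ]]
0.005 [[ 0.45130124 -0.10229344  0.005     ]]
0.01 [[ 0.44998994 -0.10782217  0.01      ]]
0.015 [[ 0.44867864 -0.11335091  0.015     ]]
0.02 [[ 0.44736734 -0.11887964  0.02      ]]
0.03 [[ 0.44474475 -0.12993711  0.03      ]]
[[ 0.43925993 -0.10990845  0.01      ]]
cm [-0.14 -0.34  1.15] deg [ 0.08 -0.14 -0.29] pos [ 0.4404 -0.1104  0.0315] w 0.06 f [-0.3  0.1 -0.1] g 0.0 t 1.85
```

Run:
```python
from h import *
p,d=env.camera("side"); m=env.camera_model("side"); f=240/np.tan(np.radians(m["fovy"]/2))
K=np.array([[f,0,m["cx"]],[0,f,m["cy"]],[0,0,1]])
for v in range(285,334,4):
    for u in(261,267):
        q=cv2.undistortPoints(np.float64([[[u,v]]]),K,m["dist_coeffs"])[0,0]; D=d[v,u]
        print(v,u,(m["T"][:3,:3]@np.array([q[0]*D,-q[1]*D,-D])+m["T"][:3,3]).round(4),p[v,u])
go(.439,-.107,.02,0)
```

```text
285 261 [ 0.4297 -0.1724  0.1117] [69 48 40]
285 267 [ 0.4387 -0.1644  0.1034] [80 66 59]
289 261 [ 0.4295 -0.1722  0.1058] [63 47 36]
289 267 [ 0.4375 -0.1682  0.1006] [81 68 64]
293 261 [ 0.4293 -0.1719  0.0997] [66 49 39]
293 267 [ 0.4365 -0.1714  0.0974] [64 48 38]
297 261 [ 0.4334 -0.1525  0.0772] [67 49 39]
297 267 [ 0.4413 -0.1505  0.0735] [68 54 49]
301 261 [ 0.433  -0.153   0.0714] [75 57 48]
301 267 [ 0.4406 -0.1525  0.0689] [70 54 46]
305 261 [ 0.4333 -0.1502  0.0626] [84 68 56]
305 267 [ 0.4413 -0.1484  0.059 ] [79 63 52]
309 261 [ 0.4333 -0.149   0.0551] [95 74 62]
309 267 [ 0.4399 -0.1531  0.0568] [81 59 44]
313 261 [ 0.4336 -0.1463  0.0463] [151 116  88]
313 267 [ 0.4526 -0.0986  0.0009] [182 122  65]
317 261 [ 0.4432 -0.1018 -0.001 ] [199 128  59]
317 267 [ 0.4502 -0.1076  0.0019] [197 124  60]
321 261 [ 4.409e-01 -1.108e-01  1.000e-04] [195 124  59]
321 267 [ 0.4459 -0.1244  0.0104] [217 152  62]
325 261 [ 0.436  -0.1314  0.0123] [228 170  61]
325 267 [ 0.4439 -0.1317  0.0102] [197 142  50]
329 261 [ 0.4355 -0.1321  0.006 ] [142 100  40]
329 267 [ 0.4441 -0.1298  0.0014] [143 101  46]
333 261 [ 0.4347 -0.1341  0.0009] [198 125  60]
333 267 [ 4.424e-01 -1.356e-01 -2.000e-04] [201 128  61]
cm [-0.19 -0.34  1.19] deg [ 0.1  -0.2  -0.28] pos [ 0.4408 -0.1104  0.0319] w 0.06 f [-0.   0.5  0.9] g 0.0 t 1.9
```

>>> jog_arm(commands=[-0.1, -0.2, 0.5, 0, 0, -0.2, 0.25, -0.1, -0.2, 1.0, 0, 0, -0.2, 0.25, -0.1, -0.2, 1.0, 0, 0, -0.2, 0.25, -0.1, -0.2, 1.0, 0, 0, -0.2, 0.25])

```text
clock: 2.3
tool_pos: [0.4383, -0.1065, 0.0201]
eef_rot: [-0.0, 1.0, 0.0, -0.0]
wrist_force: [1.1, 0.1, 0.2]
gripper_width: 0.0644
grasp_force: 0.0
```

```bash
cat >> h.py <<'E'
def cloud(name):
    p,d=env.camera(name); m=env.camera_model(name); f=240/np.tan(np.radians(m["fovy"]/2))
    K=np.array([[f,0,m["cx"]],[0,f,m["cy"]],[0,0,1]])
    uv=np.float64(np.mgrid[0:640,0:480].T.reshape(-1,1,2))
    q=cv2.undistortPoints(uv,K,m["dist_coeffs"]).reshape(-1,2); D=d.reshape(-1)
    w=np.c_[q[:,0]*D,-q[:,1]*D,-D]@m["T"][:3,:3].T+m["T"][:3,3]
    w[D==0]=np.nan
    return p,w.reshape(480,640,3)
E
python3 - <<'E'
from h import *
o=env.get_obs(); x,y,z=o["tool_pos"]
p,w=cloud("side"); w=w.reshape(-1,3)
s=w[(abs(w[:,0]-x)<.015)&(w[:,1]<y-.025)&(w[:,1]>y-.065)&(w[:,2]>.014)&(w[:,2]<.12)]
s=s[np.argsort(s[:,2])]; print(s[:12:2].round(4))
go(.4392,-.1085,.02,0)
E
```

```text
[[ 0.4406 -0.1424  0.0343]
 [ 0.4418 -0.143   0.0345]
 [ 0.4338 -0.1438  0.0357]
 [ 0.4313 -0.1434  0.0361]
 [ 0.4453 -0.1447  0.0366]
 [ 0.4304 -0.142   0.0368]]
cm [0.08 0.2  0.01] deg [ 0.   -0.    0.04] pos [ 0.4384 -0.1065  0.0201] w 0.0642 f [-0.1  0.8  0.6] g 0.0 t 2.35
```

>>> jog_arm(commands=[0.05, 0.2, 0.6, 0, 0, 0, 0.25, 0.05, 0.2, 1.2, 0, 0, 0, 0.25, 0.05, 0.2, 1.8, 0, 0, 0, 0.25, 0.05, 0.2, 1.8, 0, 0, 0, 0.25])

```text
clock: 2.75
tool_pos: [0.4378, -0.1081, 0.0008]
eef_rot: [-0.001, 1.0, 0.0, -0.001]
wrist_force: [0.5, 0.3, -0.5]
gripper_width: 0.0643
grasp_force: 0.0
```

Run:
```python
from h import *
o=env.get_obs(); x,y,z=o["tool_pos"]
p,w=cloud("side"); c=p[230:380,170:370,::-1]; cv2.imwrite("pics/s2.png",cv2.resize(c,None,fx=4,fy=4,interpolation=cv2.INTER_CUBIC)); w=w.reshape(-1,3)
s=w[(abs(w[:,0]-x)<.015)&(w[:,1]<y-.028)&(w[:,1]>y-.065)&(w[:,2]>.012)&(w[:,2]<.12)]
s=s[np.argsort(s[:,2])]; print(s[:12:2].round(4))
go(.4392,-.1085,.02,0)
```

```text
[[ 0.4418 -0.1449  0.0155]
 [ 0.4311 -0.1455  0.0157]
 [ 0.4297 -0.1456  0.0161]
 [ 0.4337 -0.1457  0.0168]
 [ 0.4455 -0.1464  0.0175]
 [ 0.4401 -0.1468  0.0177]]
cm [ 0.1   0.03 -1.87] deg [-0.05  0.1   0.03] pos [ 0.4381 -0.1082  0.0013] w 0.0642 f [ 0.  -0.7  0.3] g 0.0 t 2.8
```

View pics/s2.png

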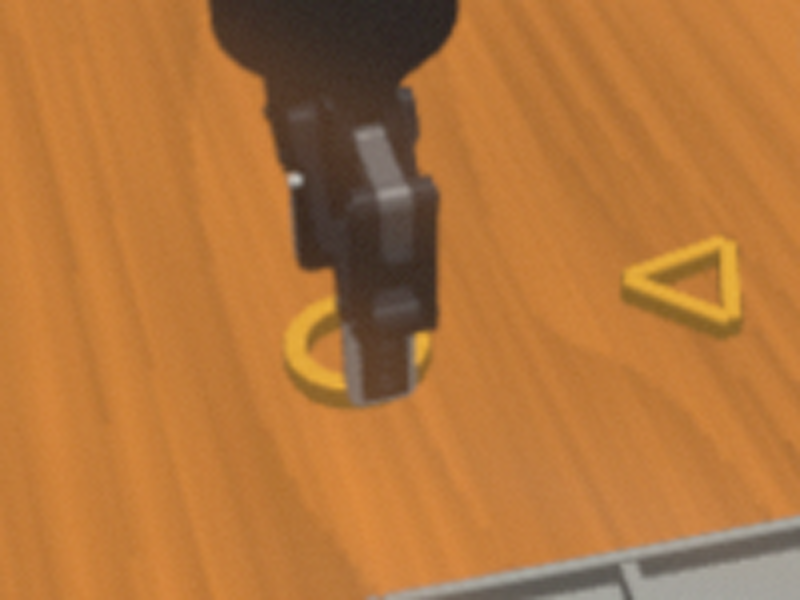

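The near fingertip spans about (345..415, 400) in the crop. Its depth reads 15 mm above the bench and it stands just outside the ring's near rim. So the tips sit about 14 mm above the reported TCP height, and I'll go by what the camera shows.

>>> jog_arm(commands=[0.1, 0, 0.5, 0, 0, 0, 0.25, 0.1, 0, 1.0, 0, 0, 0, 0.25, 0.1, 0, 1.0, 0, 0, 0, 0.25, 0.1, 0, 1.0, 0, 0, 0, 0.25])

```text
clock: 3.2
tool_pos: [0.4397, -0.1084, -0.0081]
eef_rot: [-0.0, 1.0, 0.0, -0.0]
wrist_force: [-0.4, 0.8, -0.1]
gripper_width: 0.0637
grasp_force: 0.0
```

>>> jog_arm(commands=[0, 0, 0, 0, 0, 0, 0.55, 0, 0, 0, 0, 0, 0, 0.55, 0, 0, 0, 0, 0, 0, 0.55, 0, 0, 0, 0, 0, 0, 0.55, 0, 0, 0, 0, 0, 0, 0.55], grip_force=30)

```text
clock: 3.7
tool_pos: [0.4401, -0.1086, -0.0073]
eef_rot: [0.0, 1.0, 0.0, 0.0]
wrist_force: [-1.9, 1.0, 5.0]
gripper_width: 0.0482
grasp_force: 30.3
```

>>> jog_arm(commands=[0, 0, -3, 0, 0, 0, 0.55, 0, 2, -6, 0, 0, 0, 0.55, 0.7, 7, -6, 0, 0, 0, 0.55, 0.7, 12, -6, 0, 0, 0, 0.55, 0.7, 16.5, -6, 0, 0, 0, 0.55])

```text
clock: 4.2
tool_pos: [0.4475, -0.2759, 0.0528]
eef_rot: [0.001, 1.0, 0.0, 0.001]
wrist_force: [0.3, 0.4, 0.2]
gripper_width: 0.0479
grasp_force: 31.1
```

>>> jog_arm(commands=[0, 1.5, 0, 0, 0, 0, 0.55, 0, 1.5, 0, 0, 0, 0, 0.55, 0, 1.5, 0, 0, 0, 0, 0.55])

```text
clock: 4.5
tool_pos: [0.4464, -0.2874, 0.0515]
eef_rot: [-0.001, 1.0, 0.0, -0.001]
wrist_force: [-0.2, -0.1, -1.5]
gripper_width: 0.0484
grasp_force: 31.1
```

Run:
```python
from h import *
for n in("side","top"):
    p,w=cloud(n); 
    c=p[220:470,200:500] if n=="side" else p[180:360,380:560]
    cv2.imwrite(f"pics/c3{n}.png",cv2.resize(c[:,:,::-1],None,fx=2 if n=="side" else 3,fy=2 if n=="side" else 3,interpolation=cv2.INTER_CUBIC))
go(.447,-.289,-.002,-2.5)
```

```text
cm [0.06 0.26 5.34] deg [-0.1   0.08  2.61] pos [ 0.4465 -0.2865  0.0514] w 0.0485 f [0.  0.4 0.3] g 31.12111972644925 t 4.6
```

View pics/c3side.png

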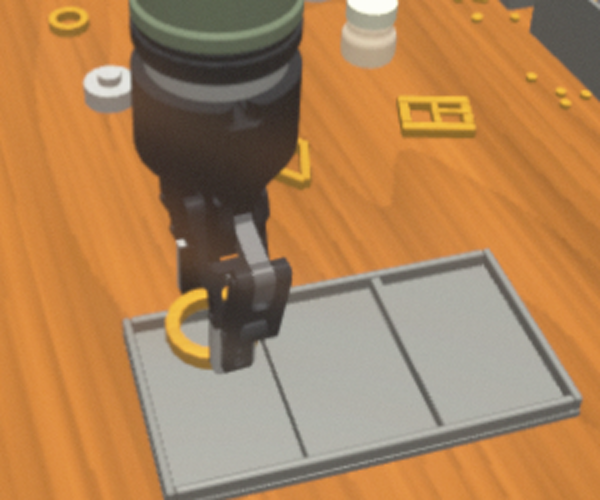

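The ring is held above the near compartment, around (195,325) in the crop. Lower it and let go.

>>> jog_arm(commands=[0.05, 0.25, 2.5, 0, 0, 2.5, 0.55, 0.05, 0.25, 4.5, 0, 0, 2.5, 0.55, 0.05, 0.25, 5.2, 0, 0, 2.5, 0.55, 0.05, 0.25, 5.2, 0, 0, 2.5, 0.55, 0.05, 0.25, 5.2, 0, 0, 2.5, 0.55])

```text
clock: 5.1
tool_pos: [0.448, -0.2907, 0.0006]
eef_rot: [0.0, 1.0, -0.021, 0.0]
wrist_force: [1.3, -0.4, 0.0]
gripper_width: 0.0481
grasp_force: 31.2
```

>>> jog_arm(commands=[0, 0, 0, 0, 0, 0, 0.3, 0, 0, 0, 0, 0, 0, 0.3, 0, 0, 0, 0, 0, 0, 0.3, 0, 0, -2, 0, 0, 0, 0.3, 0, 0, -6, 0, 0, 0, 0.3])

```text
clock: 5.6
tool_pos: [0.4448, -0.2888, 0.0576]
eef_rot: [-0.003, 1.0, -0.022, -0.003]
wrist_force: [0.9, -1.5, -0.4]
gripper_width: 0.0598
grasp_force: 0.0
```

```bash
python3 -c "
from h import *
go(.682,-.099,.07,-20.5)"
```

```text
cm [ 22.86 -20.    -1.28] deg [-0.24  0.41 18.01] pos [ 0.4448 -0.2888  0.0576] w 0.0598 f [ 0.9 -1.5 -0.4] g 0.0 t 5.6
```

>>> jog_arm(commands=[4.6, -4, -2, 0, 0, 4, 0.3, 9.2, -8, -2, 0, 0, 8, 0.3, 13.8, -12, -2, 0, 0, 12, 0.3, 18.3, -16, -2, 0, 0, 16, 0.3, 22.8, -20, -2, 0, 0, 18, 0.3])

```text
clock: 6.1
tool_pos: [0.6421, -0.1351, 0.0805]
eef_rot: [0.0, 0.984, -0.179, 0.001]
wrist_force: [0.5, -0.6, 0.1]
gripper_width: 0.0601
grasp_force: 0.0
```

>>> jog_arm(commands=[0, 0, 0, 0, 0, 0, 0.3, 0, 0, 0, 0, 0, 0, 0.3, 0, 0, 0, 0, 0, 0, 0.3])

```text
clock: 6.4
tool_pos: [0.6396, -0.1368, 0.0796]
eef_rot: [0.0, 0.984, -0.178, -0.001]
wrist_force: [-0.2, 0.3, 0.3]
gripper_width: 0.0594
grasp_force: 0.0
```

```bash
python3 -c "
from h import *
go(.682,-.099,.003,-20.5)"
```

```text
cm [ 2.66 -5.03  7.65] deg [0.03 0.07 0.01] pos [ 0.6396 -0.1368  0.0796] w 0.0594 f [-0.2  0.3  0.3] g 0.0 t 6.4
```

>>> jog_arm(commands=[2.7, -5, 3, 0, 0, 0, 0.3, 2.7, -5, 5, 0, 0, 0, 0.3, 2.7, -5, 7.3, 0, 0, 0, 0.3, 2.7, -5, 7.3, 0, 0, 0, 0.3, 2.7, -5, 7.3, 0, 0, 0, 0.3])

```text
clock: 6.9
tool_pos: [0.682, -0.1001, 0.0066]
eef_rot: [0.0, 0.984, -0.179, -0.001]
wrist_force: [0.3, 0.2, 0.5]
gripper_width: 0.0595
grasp_force: 0.0
```

Run:
```python
from h import *
o=env.get_obs(); x,y,z=o["tool_pos"]
p,w=cloud("side"); c=p[200:350,340:540,::-1]; cv2.imwrite("pics/s4.png",cv2.resize(c,None,fx=4,fy=4,interpolation=cv2.INTER_CUBIC)); w=w.reshape(-1,3)
l=(w-[x,y,0])@rot(o).as_matrix(); l[:,2]=w[:,2]
s=l[(abs(l[:,0])<.014)&(l[:,1]>.027)&(l[:,1]<.06)&(l[:,2]>.013)&(l[:,2]<.12)]
s=s[np.argsort(s[:,2])]; print(s[:12:2].round(4))
go(.682,-.099,-.0075,-20.5)
```

```text
[[ 0.0003  0.0344  0.0201]
 [ 0.0087  0.0349  0.0207]
 [-0.0044  0.0364  0.0216]
 [ 0.0054  0.0368  0.0221]
 [-0.0014  0.0348  0.0222]
 [ 0.0085  0.0347  0.0223]]
cm [-0.17 -0.08  1.56] deg [ 0.   -0.07 -0.07] pos [ 0.6833 -0.1004  0.0081] w 0.0598 f [-1.1 -0.3  1. ] g 0.0 t 6.95
```

View pics/s4.png

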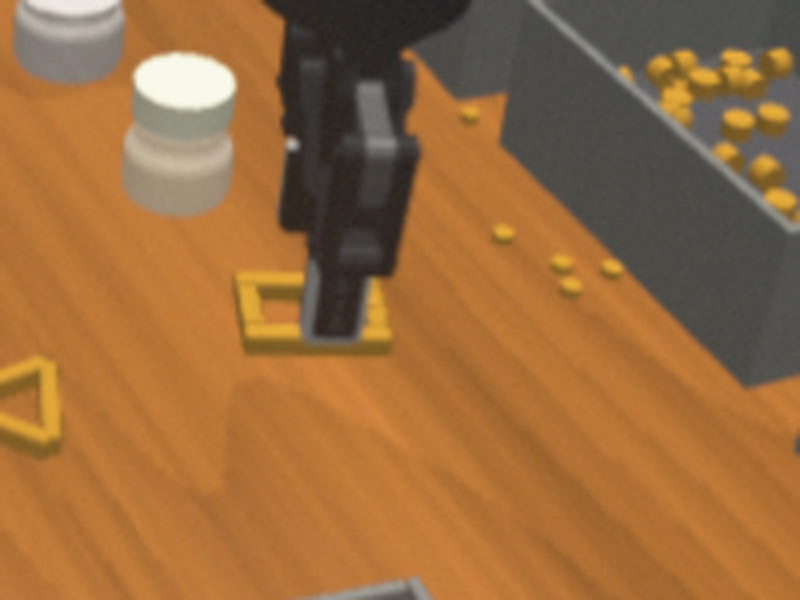

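The near finger tip is at crop (335,338), just in front of the buckle's near bar (245..390, 340), and well aligned with it. Its height is 20 mm at TCP z 7 mm, the same offset as before.

>>> jog_arm(commands=[-0.05, -0.1, 0.6, 0, 0, 0, 0.3, -0.05, -0.1, 1.3, 0, 0, 0, 0.3, -0.05, -0.1, 1.3, 0, 0, 0, 0.3, -0.05, -0.1, 1.3, 0, 0, 0, 0.3])

```text
clock: 7.35
tool_pos: [0.6829, -0.0978, -0.0063]
eef_rot: [-0.0, 0.984, -0.178, -0.0]
wrist_force: [0.2, -0.7, 0.3]
gripper_width: 0.0598
grasp_force: 0.0
```

>>> jog_arm(commands=[0, 0, 0, 0, 0, 0, 0.65, 0, 0, 0, 0, 0, 0, 0.65, 0, 0, 0, 0, 0, 0, 0.65, 0, 0, 0, 0, 0, 0, 0.65, 0, 0, 0, 0, 0, 0, 0.65])

```text
clock: 7.85
tool_pos: [0.6837, -0.0979, -0.0056]
eef_rot: [0.0, 0.984, -0.178, 0.001]
wrist_force: [-0.2, 0.3, 2.2]
gripper_width: 0.0389
grasp_force: 30.4
```

>>> jog_arm(commands=[0, 0, -3, 0, 0, 0, 0.65, 0, 0, -7, 0, 0, 0, 0.65, 0, 0, -7, 0, 0, 0, 0.65])

```text
clock: 8.15
tool_pos: [0.688, -0.099, 0.0708]
eef_rot: [0.001, 0.984, -0.178, 0.006]
wrist_force: [2.1, -0.8, 1.1]
gripper_width: 0.039
grasp_force: 30.4
```

```bash
python3 -c "
from h import *
go(.598,-.296,.06,-2.5)"
```

```text
cm [-1.56 21.6   1.04] deg [  0.05  -0.7  -17.97] pos [ 0.688  -0.099   0.0708] w 0.039 f [ 2.1 -0.8  1.1] g 30.438441038131714 t 8.15
```

>>> jog_arm(commands=[-0.4, 4.5, 0, 0, 0, -4, 0.65, -0.7, 9, 0, 0, 0, -8, 0.65, -1, 13, 0, 0, 0, -12, 0.65, -1.2, 17.5, 0, 0, 0, -16, 0.65, -1.3, 21.6, 0, 0, 0, -18, 0.65])

```text
clock: 8.65
tool_pos: [0.5939, -0.2969, 0.0631]
eef_rot: [-0.0, 1.0, -0.021, -0.001]
wrist_force: [0.5, -0.3, -0.1]
gripper_width: 0.0387
grasp_force: 30.5
```

>>> jog_arm(commands=[0, 0, 0, 0, 0, 0, 0.65, 0, 0, 0, 0, 0, 0, 0.65, 0, 0, 0, 0, 0, 0, 0.65])

```text
clock: 8.95
tool_pos: [0.5954, -0.2944, 0.0633]
eef_rot: [-0.001, 1.0, -0.021, -0.0]
wrist_force: [1.0, -0.7, -1.3]
gripper_width: 0.0387
grasp_force: 30.5
```

Run:
```python
from h import *
go(.598,-.296,0,-2.5)
p,w=cloud("side"); cv2.imwrite(f"pics/c5.png",cv2.resize(p[220:470,220:520,::-1],None,fx=2,fy=2,interpolation=cv2.INTER_CUBIC))
```

```text
cm [0.27 0.16 6.33] deg [-0.07  0.05  0.05] pos [ 0.5954 -0.2944  0.0633] w 0.0387 f [ 1.  -0.7 -1.3] g 30.48028528690338 t 8.95
```

View pics/c5.png

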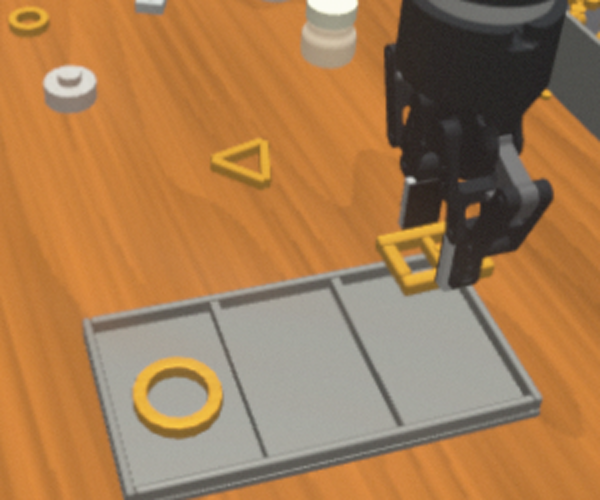

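The ring lies nicely in the near compartment at crop (178,396). The buckle hangs level over the far compartment. Lower it.

>>> jog_arm(commands=[0.3, 0.15, 3, 0, 0, 0, 0.65, 0.3, 0.15, 5.5, 0, 0, 0, 0.65, 0.3, 0.15, 6.3, 0, 0, 0, 0.65, 0.3, 0.15, 6.3, 0, 0, 0, 0.65, 0.3, 0.15, 6.3, 0, 0, 0, 0.65])

```text
clock: 9.5
tool_pos: [0.5992, -0.2963, 0.0013]
eef_rot: [0.0, 1.0, -0.021, 0.0]
wrist_force: [0.9, -0.8, 0.1]
gripper_width: 0.0387
grasp_force: 31.8
```

>>> jog_arm(commands=[0, 0, 0, 0, 0, 0, 0.4, 0, 0, 0, 0, 0, 0, 0.4, 0, 0, 0, 0, 0, 0, 0.4, 0, 0, -2, 0, 0, 0, 0.4, 0, 0, -6, 0, 0, 0, 0.4])

```text
clock: 10.0
tool_pos: [0.5951, -0.2952, 0.0571]
eef_rot: [-0.003, 1.0, -0.022, -0.004]
wrist_force: [0.4, -0.3, 0.1]
gripper_width: 0.0512
grasp_force: 0.0
```

Run:
```python
from h import *
go(.560,.109,.12,0)
p,w=cloud("side"); cv2.imwrite(f"pics/c6.png",cv2.resize(p[200:470,220:520,::-1],None,fx=2,fy=2,interpolation=cv2.INTER_CUBIC))
```

```text
cm [ -5.31 -40.26  -6.05] deg [-0.3   0.46 -2.49] pos [ 0.5951 -0.2952  0.0571] w 0.0512 f [ 0.4 -0.3  0.1] g 0.0 t 10.0
```

View pics/c6.png

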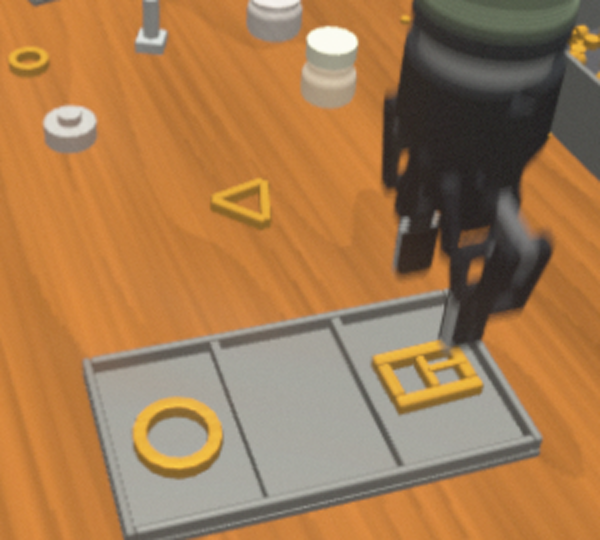

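The buckle is flat in the far compartment at crop (428,375). Next is the punch.

>>> jog_arm(commands=[-1, -4, -6, 0, 0, 0, 0.4, -2, -9, -6, 0, 0, 0, 0.4, -3, -14, -6, 0, 0, 0, 0.4, -4, -19, -6, 0, 0, 0, 0.4, -5, -24, -6, 0, 0, 0, 0.4])

```text
clock: 10.55
tool_pos: [0.5618, -0.0727, 0.1219]
eef_rot: [0.0, 1.0, -0.022, 0.001]
wrist_force: [1.1, -0.3, 0.3]
gripper_width: 0.0514
grasp_force: 0.0
```

>>> jog_arm(commands=[-0.3, -16, 0, 0, 0, -2.5, 0.4, -0.3, -16, 0, 0, 0, -2.5, 0.4, -0.3, -16, 0, 0, 0, -2.5, 0.4, -0.3, -16, 0, 0, 0, -2.5, 0.4, -0.3, -16, 0, 0, 0, -2.5, 0.4])

```text
clock: 11.05
tool_pos: [0.5657, 0.0876, 0.1212]
eef_rot: [0.0, 1.0, 0.002, 0.0]
wrist_force: [0.1, -0.6, -0.1]
gripper_width: 0.0512
grasp_force: 0.0
```

>>> jog_arm(commands=[0, 0, 0, 0, 0, 0, 0.4, 0, 0, 0, 0, 0, 0, 0.4, 0, 0, 0, 0, 0, 0, 0.4])

```text
clock: 11.35
tool_pos: [0.5658, 0.0841, 0.1208]
eef_rot: [0.0, 1.0, -0.001, 0.0]
wrist_force: [0.1, 0.1, 0.4]
gripper_width: 0.0516
grasp_force: 0.0
```

Run:
```python
from h import *
go(.560,.109,.014,0)
```

```text
cm [-0.59 -2.49 10.68] deg [ 0.02 -0.   -0.12] pos [0.5658 0.0841 0.1208] w 0.0516 f [0.1 0.1 0.4] g 0.0 t 11.35
```

>>> jog_arm(commands=[-0.6, -2.5, 0, 0, 0, 0, 0.4, -0.6, -2.5, 2, 0, 0, 0, 0.4, -0.6, -2.5, 6, 0, 0, 0, 0.4, -0.6, -2.5, 10.5, 0, 0, 0, 0.4, -0.6, -2.5, 10.5, 0, 0, 0, 0.4])

```text
clock: 11.85
tool_pos: [0.5528, 0.1093, 0.0089]
eef_rot: [0.0, 1.0, -0.001, -0.008]
wrist_force: [-2.2, -0.4, -1.0]
gripper_width: 0.0513
grasp_force: 0.0
```

>>> jog_arm(commands=[0, 0, 0, 0, 0, 0, 0.9, 0, 0, 0, 0, 0, 0, 0.9, 0, 0, 0, 0, 0, 0, 0.9, 0, 0, 0, 0, 0, 0, 0.9, 0, 0, 0, 0, 0, 0, 0.9])

```text
clock: 12.35
tool_pos: [0.5622, 0.1107, 0.0187]
eef_rot: [0.0, 1.0, 0.0, 0.003]
wrist_force: [-0.1, -1.5, 7.2]
gripper_width: 0.0123
grasp_force: 30.3
```

>>> jog_arm(commands=[0, 0, 0, 0, 0, 0, 0.9, 0, 0, 0, 0, 0, 0, 0.9, 0, 0, -4, 0, 0, 0, 0.9, 0, 0, -8, 0, 0, 0, 0.9, 0, 0, -8, 0, 0, 0, 0.9])

```text
clock: 12.85
tool_pos: [0.5651, 0.1114, 0.1031]
eef_rot: [-0.0, 1.0, 0.0, 0.007]
wrist_force: [1.6, -0.3, 0.4]
gripper_width: 0.0129
grasp_force: 29.8
```

Run:
```python
from h import *
go(.5226,-.293,.094,-2.5)
p,w=cloud("side"); cv2.imwrite(f"pics/c7.png",cv2.resize(p[100:270,190:420,::-1],None,fx=3,fy=3,interpolation=cv2.INTER_CUBIC))
```

```text
cm [-4.3  40.44  0.82] deg [-0.07 -0.81  2.55] pos [0.5651 0.1114 0.1031] w 0.0129 f [ 1.6 -0.3  0.4] g 29.753401279449463 t 12.85
```

View pics/c7.png

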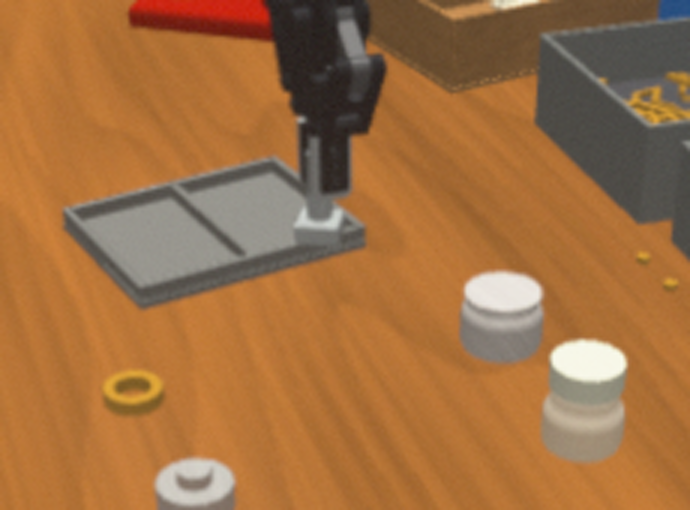

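The punch is held upright, its foot at crop (320,230). Carry it to the middle compartment.

>>> jog_arm(commands=[-0.5, 5, 0, 0, 0, 0, 0.9, -1, 10, 0, 0, 0, 0, 0.9, -2, 15, 0, 0, 0, 0, 0.9, -3, 20, 0, 0, 0, 0, 0.9, -3.8, 25, 0, 0, 0, 0, 0.9])

```text
clock: 13.4
tool_pos: [0.5202, -0.137, 0.0944]
eef_rot: [-0.001, 1.0, 0.0, -0.001]
wrist_force: [0.8, 0.4, -1.2]
gripper_width: 0.0126
grasp_force: 29.8
```

>>> jog_arm(commands=[-0.2, 15.5, 0, 0, 0, 2.5, 0.9, -0.2, 15.5, 0, 0, 0, 2.5, 0.9, -0.2, 15.5, 0, 0, 0, 2.5, 0.9, -0.2, 15.5, 0, 0, 0, 2.5, 0.9, -0.2, 15.5, 0, 0, 0, 2.5, 0.9])

```text
clock: 13.9
tool_pos: [0.5191, -0.292, 0.0944]
eef_rot: [-0.001, 1.0, -0.023, -0.001]
wrist_force: [-0.2, 0.7, -1.1]
gripper_width: 0.0131
grasp_force: 29.8
```

>>> jog_arm(commands=[0, 0, 0, 0, 0, 0, 0.9, 0, 0, 0, 0, 0, 0, 0.9, 0, 0, 0, 0, 0, 0, 0.9])

```text
clock: 14.2
tool_pos: [0.5203, -0.2892, 0.0955]
eef_rot: [-0.0, 1.0, -0.02, -0.0]
wrist_force: [0.3, -0.2, -1.0]
gripper_width: 0.0128
grasp_force: 29.8
```

Run:
```python
from h import *
go(.5226,-.293,.0245,-2.5)
```

```text
cm [0.25 0.37 7.1 ] deg [-0.04  0.04  0.16] pos [ 0.5203 -0.2892  0.0955] w 0.0128 f [ 0.3 -0.2 -1. ] g 29.825965762138367 t 14.2
```

>>> jog_arm(commands=[0.2, 0.3, 3, 0, 0, 0, 0.9, 0.2, 0.3, 5.5, 0, 0, 0, 0.9, 0.2, 0.3, 6.6, 0, 0, 0, 0.9, 0.2, 0.3, 6.9, 0, 0, 0, 0.9, 0.2, 0.3, 6.9, 0, 0, 0, 0.9])

```text
clock: 14.7
tool_pos: [0.5224, -0.2938, 0.027]
eef_rot: [-0.0, 1.0, -0.021, -0.0]
wrist_force: [-0.3, -0.0, -1.2]
gripper_width: 0.0129
grasp_force: 29.9
```

>>> jog_arm(commands=[0, 0, 0, 0, 0, 0, 0.9, 0, 0, 0.1, 0, 0, 0, 0.9, 0, 0, 0.2, 0, 0, 0, 0.9, 0, 0, 0.2, 0, 0, 0, 0.9])

```text
clock: 15.1
tool_pos: [0.5224, -0.2943, 0.0253]
eef_rot: [0.0, 1.0, -0.022, 0.0]
wrist_force: [-0.2, 0.2, -1.1]
gripper_width: 0.013
grasp_force: 29.9
```

>>> jog_arm(commands=[0, 0, 0.1, 0, 0, 0, 0.9, 0, 0, 0.2, 0, 0, 0, 0.9, 0, 0, 0.2, 0, 0, 0, 0.9, 0, 0, 0.2, 0, 0, 0, 0.9])

```text
clock: 15.5
tool_pos: [0.5224, -0.2945, 0.0237]
eef_rot: [0.0, 1.0, -0.022, 0.0]
wrist_force: [-1.3, -0.1, 5.7]
gripper_width: 0.0129
grasp_force: 30.4
```

Contact at about 6 N. Release and rise.

>>> jog_arm(commands=[0, 0, 0, 0, 0, 0, 0.6, 0, 0, 0, 0, 0, 0, 0.4, 0, 0, 0, 0, 0, 0, 0.4, 0, 0, -1, 0, 0, 0, 0.4, 0, 0, -4, 0, 0, 0, 0.4])

```text
clock: 16.0
tool_pos: [0.5195, -0.2921, 0.0601]
eef_rot: [-0.002, 1.0, -0.022, -0.003]
wrist_force: [-0.7, -0.0, 1.0]
gripper_width: 0.0513
grasp_force: 0.0
```

>>> jog_arm(commands=[0, 0, -5, 0, 0, 0, 0.4, -1, -5, -6, 0, 0, 0, 0.4, -2, -10, -6, 0, 0, 0, 0.3, -3, -15, -6, 0, 0, 0, 0.3, -4, -20, -6, 0, 0, 0, 0.3])

```text
clock: 16.5
tool_pos: [0.4914, -0.096, 0.1239]
eef_rot: [0.0, 1.0, -0.022, 0.001]
wrist_force: [0.6, 1.4, -0.2]
gripper_width: 0.0599
grasp_force: 0.0
```

Run:
```python
from h import *
go(.463,.007,.06,0)
p,w=cloud("side"); cv2.imwrite(f"pics/c8.png",cv2.resize(p[160:470,200:520,::-1],None,fx=1.8,fy=1.8,interpolation=cv2.INTER_CUBIC))
```

```text
cm [ -3.31 -10.17   6.38] deg [ 0.02 -0.11 -2.52] pos [ 0.4914 -0.096   0.1239] w 0.0599 f [ 0.6  1.4 -0.2] g 0.0 t 16.5
```

View pics/c8.png

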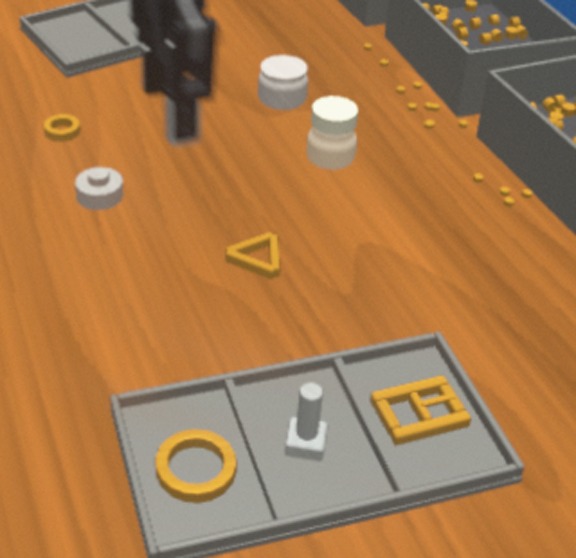

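The first kit is complete, with the punch upright at crop (308,425). Next is the die.

>>> jog_arm(commands=[-3.2, -10.2, 3, 0, 0, -2.5, 0.3, -3.2, -10.2, 6, 0, 0, -2.5, 0.3, -3.2, -10.2, 6, 0, 0, -2.5, 0.3, -3.2, -10.2, 6, 0, 0, -2.5, 0.3, -3.2, -10.2, 6, 0, 0, -2.5, 0.3])

```text
clock: 17.05
tool_pos: [0.4646, 0.0056, 0.0634]
eef_rot: [0.0, 1.0, 0.001, 0.0]
wrist_force: [-0.0, -0.0, -0.1]
gripper_width: 0.0598
grasp_force: 0.0
```

Run:
```python
from h import *
go(.463,.006,-.003,0)
```

```text
cm [-0.17 -0.04  6.64] deg [ 0.04 -0.06  0.1 ] pos [0.4646 0.0056 0.0634] w 0.0598 f [-0.  -0.  -0.1] g 0.0 t 17.05
```

>>> jog_arm(commands=[-0.15, 0, 3, 0, 0, 0, 0.3, -0.15, 0, 5.5, 0, 0, 0, 0.3, -0.15, 0, 6.6, 0, 0, 0, 0.3, -0.15, 0, 6.6, 0, 0, 0, 0.3, -0.15, 0, 6.6, 0, 0, 0, 0.3])

```text
clock: 17.55
tool_pos: [0.4641, 0.005, -0.0021]
eef_rot: [0.0, 1.0, -0.0, 0.001]
wrist_force: [0.5, -1.1, 0.3]
gripper_width: 0.0599
grasp_force: 0.0
```

>>> jog_arm(commands=[0, 0, 0, 0, 0, 0, 0.65, 0, 0, 0, 0, 0, 0, 0.65, 0, 0, 0, 0, 0, 0, 0.65, 0, 0, 0, 0, 0, 0, 0.65, 0, 0, 0, 0, 0, 0, 0.65], grip_force=40)

```text
clock: 18.05
tool_pos: [0.4642, 0.0054, -0.0014]
eef_rot: [0.0, 1.0, 0.0, 0.002]
wrist_force: [-0.5, -1.0, 5.7]
gripper_width: 0.0368
grasp_force: 39.5
```

>>> jog_arm(commands=[0, 0, -3, 0, 0, 0, 0.65, 0, 0, -7, 0, 0, 0, 0.65, 1, -4, -7, 0, 0, 3, 0.65, 2, -9, -7, 0, 0, -3, 0.65, 3, -14, -7, 0, 0, -8, 0.65])

```text
clock: 18.55
tool_pos: [0.4931, 0.1451, 0.0683]
eef_rot: [0.0, 0.997, 0.071, 0.001]
wrist_force: [0.8, -0.5, -0.3]
gripper_width: 0.0366
grasp_force: 40.6
```

Run:
```python
from h import *
go(.506,.275,.064,11.5)
```

```text
cm [  3.12 -12.68   0.43] deg [ 0.02 -0.16 -3.35] pos [0.4931 0.1451 0.0683] w 0.0366 f [ 0.8 -0.5 -0.3] g 40.637707114219666 t 18.55
```

>>> jog_arm(commands=[3.1, -12.7, 0, 0, 0, -3.4, 0.65, 3.1, -12.7, 0, 0, 0, -3.4, 0.65, 3.1, -12.7, 0, 0, 0, -3.4, 0.65, 3.1, -12.7, 0, 0, 0, -3.4, 0.65, 3.1, -12.7, 0, 0, 0, -3.4, 0.65])

```text
clock: 19.05
tool_pos: [0.5047, 0.2746, 0.067]
eef_rot: [0.0, 0.995, 0.101, -0.0]
wrist_force: [-0.6, -0.6, -1.6]
gripper_width: 0.0365
grasp_force: 40.6
```

Run:
```python
from h import *
go(.506,.275,.0035,11.5)
p,w=cloud("side"); cv2.imwrite(f"pics/c9.png",cv2.resize(p[100:270,190:350,::-1],None,fx=3.5,fy=3.5,interpolation=cv2.INTER_CUBIC))
```

```text
cm [ 0.14 -0.02  6.35] deg [0.03 0.   0.05] pos [0.5047 0.2746 0.067 ] w 0.0365 f [-0.6 -0.6 -1.6] g 40.618080496788025 t 19.05
```

View pics/c9.png

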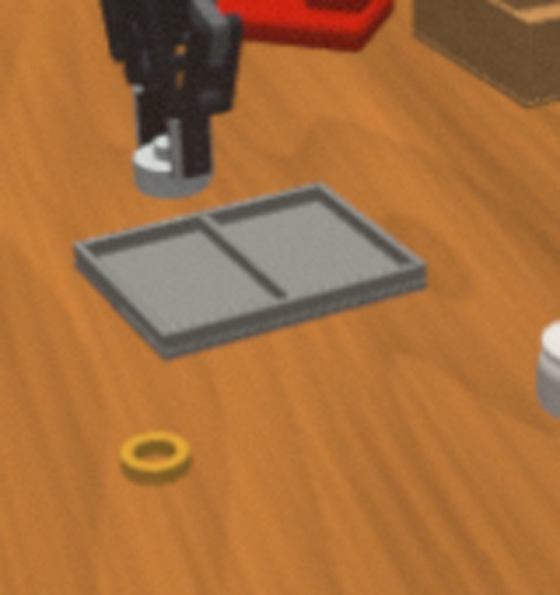

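The die is held level at crop (172,165), its centre about 4 mm nearer the base than the fingers. Lower it into the near compartment.

>>> jog_arm(commands=[0.5, 0, 3, 0, 0, 0, 0.65, 0.5, 0, 5.5, 0, 0, 0, 0.65, 0.5, 0, 6.2, 0, 0, 0, 0.65, 0.5, 0, 6.3, 0, 0, 0, 0.65, 0.5, 0, 6.3, 0, 0, 0, 0.65])

```text
clock: 19.6
tool_pos: [0.5101, 0.2739, 0.0042]
eef_rot: [0.0, 0.995, 0.099, 0.0]
wrist_force: [-0.1, 0.4, -1.6]
gripper_width: 0.0367
grasp_force: 40.7
```

>>> jog_arm(commands=[0, 0, 0, 0, 0, 0, 0.4, 0, 0, 0, 0, 0, 0, 0.4, 0, 0, 0, 0, 0, 0, 0.4, 0, 0, -2, 0, 0, 0, 0.4, 0, 0, -6, 0, 0, 0, 0.4])

```text
clock: 20.1
tool_pos: [0.5065, 0.2737, 0.061]
eef_rot: [0.001, 0.995, 0.1, -0.004]
wrist_force: [0.7, 0.2, 0.2]
gripper_width: 0.0517
grasp_force: 0.0
```

Run:
```python
from h import *
go(.454,.111,.07,0)
p,w=cloud("side"); cv2.imwrite(f"pics/c10.png",cv2.resize(p[100:270,190:350,::-1],None,fx=3.5,fy=3.5,interpolation=cv2.INTER_CUBIC))
```

```text
cm [-8.38 14.91 -0.81] deg [ 0.12  0.48 11.43] pos [0.5065 0.2737 0.061 ] w 0.0517 f [0.7 0.2 0.2] g 0.0 t 20.1
```

View pics/c10.png

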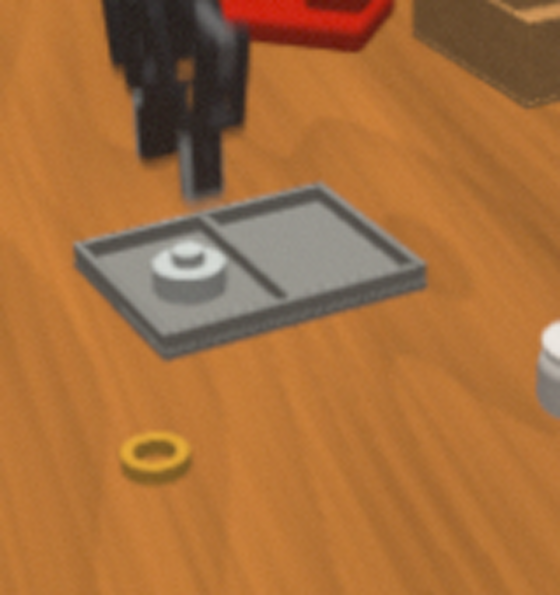

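The die sits flat in the near compartment at (188,272). Now the small ring.

>>> jog_arm(commands=[-2, 4, -1, 0, 0, 4, 0.45, -4, 8, -1, 0, 0, 8, 0.45, -6.5, 12, -1, 0, 0, 11.4, 0.45, -8.5, 14.9, -1, 0, 0, 11.4, 0.45, -8.5, 14.9, -1, 0, 0, 11.4, 0.45])

```text
clock: 20.65
tool_pos: [0.4542, 0.1092, 0.0736]
eef_rot: [0.001, 1.0, -0.002, -0.001]
wrist_force: [-0.7, 1.1, -1.4]
gripper_width: 0.047
grasp_force: 0.0
```

>>> jog_arm(commands=[0, 0, 0, 0, 0, 0, 0.45, 0, 0, 0, 0, 0, 0, 0.45, 0, 0, 0, 0, 0, 0, 0.45])

```text
clock: 20.95
tool_pos: [0.457, 0.1131, 0.0741]
eef_rot: [-0.0, 1.0, 0.001, 0.001]
wrist_force: [-0.0, 0.6, 0.7]
gripper_width: 0.0472
grasp_force: 0.0
```

Run:
```python
from h import *
go(.452,.111,-.0055,0)
```

```text
cm [-0.5   0.21  7.96] deg [-0.02 -0.06  0.12] pos [0.457  0.1131 0.0741] w 0.0472 f [-0.   0.6  0.7] g 0.0 t 20.95
```

>>> jog_arm(commands=[-0.45, 0.2, 3, 0, 0, 0, 0.4, -0.45, 0.2, 6, 0, 0, 0, 0.4, -0.45, 0.2, 7.5, 0, 0, 0, 0.4, -0.45, 0.2, 7.85, 0, 0, 0, 0.4, -0.45, 0.2, 7.85, 0, 0, 0, 0.4])

```text
clock: 21.45
tool_pos: [0.4515, 0.1107, -0.0051]
eef_rot: [-0.0, 1.0, 0.001, -0.001]
wrist_force: [0.3, 0.9, -0.4]
gripper_width: 0.0507
grasp_force: 0.0
```

>>> jog_arm(commands=[0, 0, 0, 0, 0, 0, 0.7, 0, 0, 0, 0, 0, 0, 0.7, 0, 0, 0, 0, 0, 0, 0.7, 0, 0, 0, 0, 0, 0, 0.7, 0, 0, 0, 0, 0, 0, 0.7], grip_force=30)

```text
clock: 21.95
tool_pos: [0.453, 0.1105, -0.0033]
eef_rot: [-0.0, 1.0, 0.0, 0.001]
wrist_force: [0.3, 1.5, 6.3]
gripper_width: 0.0317
grasp_force: 29.7
```

>>> jog_arm(commands=[0, 0, -3, 0, 0, 0, 0.7, 0, 0, -7, 0, 0, 0, 0.7, 3, -4, -7, 0, 0, -3, 0.7, 6, -9, -7, 0, 0, -7, 0.7, 9, -14, -7, 0, 0, -11, 0.7])

```text
clock: 22.45
tool_pos: [0.5346, 0.237, 0.0668]
eef_rot: [-0.0, 0.995, 0.097, 0.002]
wrist_force: [0.3, -0.5, -0.6]
gripper_width: 0.0309
grasp_force: 29.8
```

Run:
```python
from h import *
go(.581,.29,.066,11.5)
```

```text
cm [ 5.57 -4.3   0.1 ] deg [ 0.02 -0.17 -0.37] pos [0.5346 0.237  0.0668] w 0.0309 f [ 0.3 -0.5 -0.6] g 29.779547634534538 t 22.45
```

>>> jog_arm(commands=[5.6, -4.3, 0, 0, 0, -0.4, 0.7, 5.6, -4.3, 0, 0, 0, -0.4, 0.7, 5.6, -4.3, 0, 0, 0, -0.4, 0.7, 5.6, -4.3, 0, 0, 0, -0.4, 0.7, 5.6, -4.3, 0, 0, 0, -0.4, 0.7])

```text
clock: 22.95
tool_pos: [0.5785, 0.2875, 0.0648]
eef_rot: [0.0, 0.995, 0.099, -0.001]
wrist_force: [0.6, 0.2, -1.4]
gripper_width: 0.0312
grasp_force: 29.8
```

Run:
```python
from h import *
go(.581,.29,.0025,11.5)
p,w=cloud("side"); cv2.imwrite(f"pics/c11.png",cv2.resize(p[80:250,190:350,::-1],None,fx=3.5,fy=3.5,interpolation=cv2.INTER_CUBIC))
```

```text
cm [ 0.31 -0.2   6.23] deg [ 0.03  0.12 -0.11] pos [0.5785 0.2875 0.0648] w 0.0312 f [ 0.6  0.2 -1.4] g 29.80767795816064 t 22.95
```

View pics/c11.png

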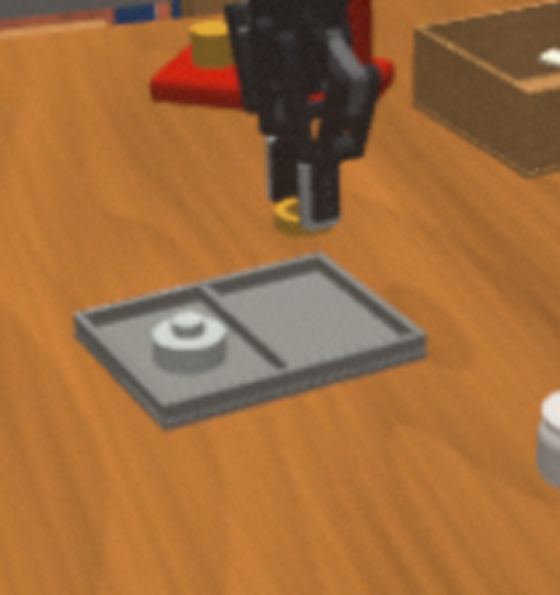

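The small ring is held level at crop (303,215). Lower and release.

>>> jog_arm(commands=[0.4, -0.1, 3, 0, 0, 0, 0.7, 0.4, -0.1, 5.5, 0, 0, 0, 0.7, 0.4, -0.1, 6.1, 0, 0, 0, 0.7, 0.4, -0.1, 6.2, 0, 0, 0, 0.7, 0.4, -0.1, 6.2, 0, 0, 0, 0.7])

```text
clock: 23.5
tool_pos: [0.5837, 0.2901, 0.004]
eef_rot: [-0.0, 0.995, 0.099, 0.0]
wrist_force: [0.8, 0.1, 0.9]
gripper_width: 0.0313
grasp_force: 29.8
```

>>> jog_arm(commands=[0, 0, 0, 0, 0, 0, 0.45, 0, 0, 0, 0, 0, 0, 0.45, 0, 0, 0, 0, 0, 0, 0.45, 0, 0, -2, 0, 0, 0, 0.45, 0, 0, -6, 0, 0, 0, 0.45])

```text
clock: 24.0
tool_pos: [0.5799, 0.2893, 0.0598]
eef_rot: [0.001, 0.995, 0.1, -0.004]
wrist_force: [1.1, -0.3, 0.0]
gripper_width: 0.0469
grasp_force: 0.0
```

>>> jog_arm(commands=[0, 0, -5, 0, 0, 0, 0.45, 0, 0, -10, 0, 0, 0, 0.45, -5, 0, -12, 0, 0, 0, 0.45, -10, 0, -12, 0, 0, 0, 0.45, -12, 0, -12, 0, 0, 0, 0.45])

```text
clock: 24.5
tool_pos: [0.4627, 0.2664, 0.1844]
eef_rot: [-0.0, 0.995, 0.1, -0.0]
wrist_force: [0.0, -0.5, -0.2]
gripper_width: 0.0474
grasp_force: 0.0
```

Run:
```python
from h import *
p,w=cloud("side"); cv2.imwrite("pics/end.png",p[:,:,::-1])
```

```text
(no output)
```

View pics/end.png

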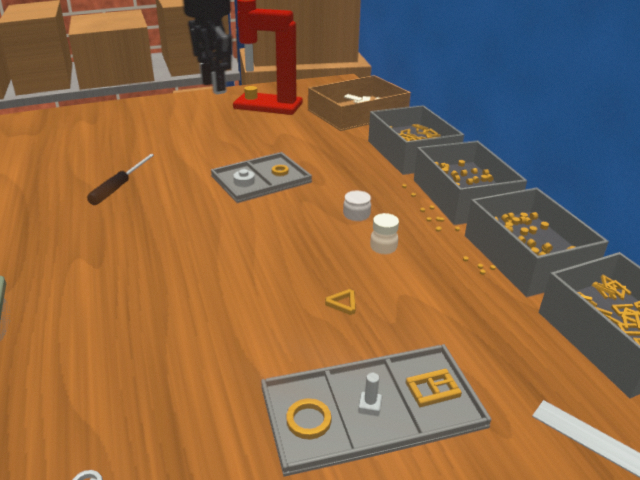

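All five pieces are in place: small ring (281,170), die (244,177), big ring (309,418), punch (371,395), buckle (434,387). The triangle, jar and tin are at the same pixels as at the start. Handing in.

```bash
python3 -c "
from station import env
print(env.finish_job())"
```

```text
the job is handed in; nothing more can be done
None
```

Both kits are made up and the job is handed in at about 25 s: each piece is in its own compartment of the right tray, flat and the same way up, and the triangular loop, jar and tin have not moved in the final picture.

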